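# Clip the cover plate onto the sloped light box

### The arm

A 6-joint arm with a two-finger parallel gripper is mounted at the origin on a cart in front of the work surface, level with it; the furniture and walls round the work are solid. World frame = base frame: x ahead of the robot, y to its left, z up, the work surface at z = 0. Lengths are in m, angles in rad, forces in N, time in s.
With the tool pointing down it reaches from about 0.325 to 0.775 m from the base axis. Payload 5.5 kg.
Tool frame: the origin (TCP) lies at the very end of the fingers, on their centre line; the grasp point (between the pads) lies 19 mm behind it; x points along the fingers, y is the direction in which the jaws open and shut, and the axes are right-handed (so a half turn about x gives the same grasp; the last joint's range is limited). The gripper opens to 88 mm and grips with 3 to 60 N. Pads are 20 mm wide; open, the fingers measure 115 mm over their backs; the gripper's body (75 mm by 178 mm) begins 61 mm behind the grasp point.
Start: joints at [1.045, 0.091, 1.231, -0, 1.82, -0.057], TCP at [0.271, 0.535, 0.223] pointing down, gripper open.
Joint ranges: [-2.87, 2.87], [-0.86, 2.18], [0.17, 2.46], [-1.51, 4.65], [0.06, 2.69], [-2.65, 2.65]. Speed limits (rad/s): [2.57, 2.57, 3.01, 3.14, 3.14, 3.14].

### API

Orientations are given as a unit quaternion [w, x, y, z].
In Python, from cell import * gives the robot as it stands.
- The arm moves only by the tool step_arm, never from a script. Its argument "deltas" is one flat list of numbers, 7 for each row, row after row: the closure, from 0 (fully open) to 1 (shut), then the shift along the tool's x, y, z in cm, then the turn, a rotation vector about the tool's x, y, z in degrees. In form: [jaw, x, y, z, rx, ry, rz, jaw, x, y, z, rx, ry, rz, ...]. A call has 1 to 12 rows; each row shifts and turns the pose as measured when the row begins, along the tool's axes as they then stand; what a row does not reach is not made up. A row lasts 1/10 s, in which the tool goes at most 50 mm and 8.59 degrees, less where a joint would pass 70% of its speed; a pose out of reach is approached as far as the arm can. A call is refused whole if a number of a shift passes 5 or a number of a turn 8.59, either way. A call with a gripper value outside its range is refused whole. The fingers move at their own pace and stop on an object; "squeeze" is the grip in N (left out, the last holds). Time passes only in rows, so rows that do not move let the fingers close. It gives the time, the measured TCP pose, the force and the opening at its end, in the units of the state.
- state(): the state, without advancing time (a new reading comes with each control period).
- camera(name): name is "scene" or "top" or "wrist"; returns (picture, depth): 384x512x3 uint8, red, green, blue; 384x512 float32, m along the optical axis (not along the pixel's ray), 0 where there is no reading.
- calibration(name): a dict with "fx", "fy", "cx", "cy" (pixels), "k1" (the pictures are not rectified: a ray, as slopes to the right and down, at radius r is drawn at 1 + k1 r^2 times it, then the intrinsics apply), "R" (3x3) and "t" (3): a world point X has camera coordinates R X + t. Camera axes: x right, y down, z forward; pixel columns grow to the right and rows downward; lengths in m; the calibration is good to about 2 mm. A picture is of the moment at which its call begins: read the wrist's pose just before it. calibration takes no time and is no camera call; for the wrist camera it gives the pose at the moment of the call.
- hand_in(): hands the job in, once; it reports no verdict.
The state is a dict: "time": time; "qpos": joint angles; "joint_velocities": joint speeds; "joint_torque": joint torques, N m; "eef_pos": TCP position; "tool_rot": TCP orientation; "contact_force": force on the tool from outside, world axes, zero at the start; "moment": the same for the moment, N m; "opening": finger opening in m.
Only numpy, scipy, OpenCV 4.12 (cv2) and the standard library are available. Lean on these libraries where they do the work, as an engineer would, in place of code of your own. Each camera call takes 0.05 s, during which the arm holds its last target. There are 200 camera calls.

### The job

Pick up the aluminium cover plate by its blue knob and fit it onto the sloping face of the white light box: set its two ears into the spring-lined slots and push it in with the gripper until the plate lies flat and fully home on the face, then let go. It may go in either way round; leave the small bottle and the timer where they are.

Things in the scene. Friction and masses are not known exactly. Their poses are not given: they have to be found in the camera images.
- cover: Loose aluminium cover plate, 100 (x) by 128 (y) mm, 8 mm thick, about 0.16 kg, an ear in the middle of each y end: 22 mm wide (x), 8 mm thick, ending at y = +-88 mm. Blue knob in the middle of its top. Origin: centre of the underside; z points to the knob's side. Starts flat on the worktop, knob up. Same after a half turn about z.
- knob_top (a point): Centre of the top face of the cover's blue knob, 38 mm from the cover's origin along its z. The knob is 22 (cover's x) by 40 (y) mm and stands from 8 to 38 mm above the underside.
- bracket: Fixed seat on the light box. Origin: centre of the flat face the cover's underside must rest on; z points out of the face (30 degrees from vertical, leaning to the box's front), x up the slope, y left. Home: the cover's origin on this origin, z along z, its y along this y, either sense. Grey slot holders, 22 mm high along z, stand at y = +-71 to +-95 mm.
- slot_left (a point): Point on the face in the middle of the left slot (bracket x 0, y +81 mm, z 0). Slots open towards +z and the middle; 40 mm wide in x between grey blocks (blocks x = +-20 to +-36 mm); closed outside by a wall at y = +-91.8 mm whose lip flares out, 24 mm high.
- slot_right (a point): Same for the right slot (y -81 mm). Each slot has a steel spring leaf on both x sides, 20 mm apart up to 15 mm above the face, flaring to about 30 mm apart at 25 mm; the 22 mm ear pushes each 1 mm aside. Pushing the ears straight in along -z takes 5 to 20 N at the entry (ears 12 to 18 mm above the face), then a few N; the cover does not drop home by itself and stays put when let go.
- light_box: The fixed light box with its stand, white sloping box 190 by 214 mm on a grey 190 by 200 mm base with the slot holders on top; origin: centre of the underside on the worktop, x towards its high rear edge. The bracket's origin is 98 mm above it.
- dye: Bystander: small bottle, 32 mm across, 62 mm high; origin centre of its base.
- timer: Bystander: white timer, 67 by 63 by 19 mm; origin centre of its base.
Not all that is in view belongs to the job. Of the things like the cover, leave any that is brown; of the rest the larger one is meant.

How it is judged:
By the outcome, as a careful person would: the job done as asked, in the order asked, and still so for the second after the job is handed in, with the robot touching nothing.
It also fails if it takes over 45 s, if anything falls off the work surface, if the arm or the gripper's body presses on something with over 40 N, if the wrist force passes 120 N, or if a joint passes its speed limit or range.

## Working session

There is one attempt and no reset: what is moved stays moved. The work goes in short steps, Python scripts to look and compute and a tool call to move; the robot and the scene stay as the last step left them, time stands still between calls to the robot, and variables do not carry over. Pictures are saved under pics/ and viewed, about 8 in all and at most 12, crops included, and the job is handed in when it is done.

Besides the shell and the picture viewer there is one more tool, called after "Call:" in YAML: its name, and indented under it one key for each argument. step_arm: Moves the arm, as the interface text tells. Its arguments: {"type":"object","properties":{"deltas":{"type":"array","items":{"type":"number"}},"squeeze":{"type":"number"}},"required":["deltas"]}

```bash
mkdir -p pics; ls; cat > h.py <<'E'
from cell import *
import numpy as np, cv2
from scipy.spatial.transform import Rotation as Rn
def rot(q): return Rn.from_quat([q[1],q[2],q[3],q[0]])
def grab(n):
    c=calibration(n); p,d=camera(n); return p,d,c
def ray(c,u,v):
    xd,yd=(u-c["cx"])/c["fx"],(v-c["cy"])/c["fy"]; x,y=xd,yd
    for _ in range(10):
        s=1+c["k1"]*(x*x+y*y); x,y=xd/s,yd/s
    return np.array([x,y,1.])
def atdepth(c,u,v,z): return np.array(c["R"]).T@(ray(c,u,v)*z-np.array(c["t"]))
def onz(c,u,v,h):
    R=np.array(c["R"]);o=-R.T@np.array(c["t"]);r=R.T@ray(c,u,v); return o+r*(h-o[2])/r[2]
def proj(c,X):
    p=np.array(c["R"])@np.array(X)+np.array(c["t"]); x,y=p[:2]/p[2]; s=1+c["k1"]*(x*x+y*y)
    return np.array([c["fx"]*x*s+c["cx"],c["fy"]*y*s+c["cy"]])
def cloud(d,c):
    v,u=np.mgrid[:d.shape[0],:d.shape[1]]
    x,y=xd,yd=(u-c["cx"])/c["fx"],(v-c["cy"])/c["fy"]
    for _ in range(10):
        s=1+c["k1"]*(x*x+y*y); x,y=xd/s,yd/s
    P=np.stack([x*d,y*d,d],-1)-np.array(c["t"]); return P@np.array(c["R"])
def save(n,p): cv2.imwrite("pics/"+n+".png",cv2.cvtColor(p,cv2.COLOR_RGB2BGR))
E
python3 - <<'E'
from h import *
print(state())
for n in("top","scene"):
    p,d,c=grab(n); save(n+"0",p); np.savez(n+"0.npz",p=p,d=d); import pickle; pickle.dump(c,open(n+"0.pkl","wb")); print(c)
E
```

```text
pics
{'time': 0.0, 'qpos': array([ 1.04528387e+00,  9.18613712e-02,  1.23184308e+00, -5.76836953e-06,
        1.81980633e+00, -5.67027198e-02]), 'joint_velocities': array([-0.0010174 ,  0.00124213,  0.000496  ,  0.00065155, -0.00138631,
        0.00072614]), 'joint_torque': array([-4.02188025e-04, -4.46442533e+01, -4.06452656e+01,  7.00551225e-02,
        2.92096037e-02, -2.13416120e-04]), 'eef_pos': array([0.27095455, 0.5350114 , 0.22152955]), 'tool_rot': array([ 0.68757617,  0.16358578,  0.68796166, -0.16488618]), 'contact_force': array([ 0.70957308,  0.75740247, -1.11887229]), 'moment': array([ 0.02147432,  0.00825746, -0.01465392]), 'opening': 0.08767489970250976}
{'fx': 408.9631553801508, 'fy': 408.9631553801508, 'cx': 255.55087035995157, 'cy': 192.29606308043915, 'k1': -0.09770564911498811, 'R': array([[-0.03528312, -0.99936955, -0.00395085],
       [-0.97187422,  0.03523292, -0.23285003],
       [ 0.23284243, -0.00437594, -0.97250463]]), 't': array([0.04129832, 0.58955003, 0.94343118])}
{'fx': 462.2003259497926, 'fy': 462.2003259497926, 'cx': 259.6068797225817, 'cy': 189.3953256435445, 'k1': -0.12457460240031908, 'R': array([[ 0.87853006, -0.4776181 , -0.00811771],
       [-0.21968103, -0.38887416, -0.89471623],
       [ 0.42417589,  0.78781841, -0.44656127]]), 't': array([-0.52226171,  0.23219722,  1.03908543])}
```

View pics/top0.png

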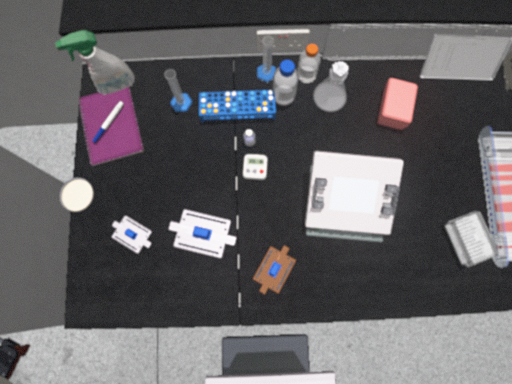

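View pics/scene0.png

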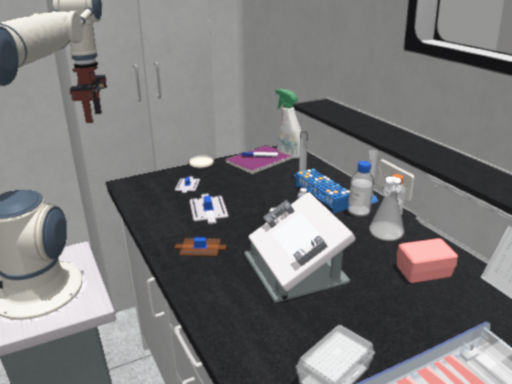

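Candidates in the top view are the small plate (131,234), the larger silver plate (202,232) and the brown one (275,270). The brown one is excluded, and of the other two the larger at (202,232) is meant. Next I measure the plate and the box.

```bash
python3 - <<'E'
from h import *
import pickle
z=np.load("top0.npz");p,d=z["p"],z["d"];c=pickle.load(open("top0.pkl","rb"))
P=cloud(d,c); hsv=cv2.cvtColor(p,cv2.COLOR_RGB2HSV)
b=((hsv[...,0]>100)&(hsv[...,0]<130)&(hsv[...,1]>150)).astype(np.uint8)
for name,(x0,x1,y0,y1) in dict(big=(165,240,205,262),small=(108,155,212,255)).items():
    m=np.zeros_like(b);m[y0:y1,x0:x1]=1
    k=np.argwhere((b*m)>0)[:,::-1]; u,v=k.mean(0); print(name,"knob",u,v,len(k),onz(c,u,v,.036), "depth z",np.median(P[(b*m)>0],0))
    w=((hsv[...,2]>110)|(b>0)).astype(np.uint8)*m
    cs,_=cv2.findContours(w,cv2.RETR_EXTERNAL,cv2.CHAIN_APPROX_NONE); cc=max(cs,key=cv2.contourArea)[:,0]
    X=np.array([onz(c,*q,.008)[:2] for q in cc]).astype(np.float32)
    M=cv2.minAreaRect(X);print(M,cv2.boxPoints(M).tolist())
    Q=np.array([onz(c,*q[::-1],.008)[:2] for q in np.argwhere(w)]);print("centroid",Q.mean(0)); ev,E=np.linalg.eigh(np.cov(Q.T));print("long axis deg",np.degrees(np.arctan2(E[1,1],E[0,1])))
# face plane
def plane(S):
    for _ in range(5):
        cen=S.mean(0);n=np.linalg.svd(S-cen,full_matrices=False)[2][2];n*=np.sign(n[2]);r=(S-cen)@n;S=S[abs(r)<max(.002,2*r.std())] if abs(r).max()>.002 else S
    return cen,n,r.std()
S=P[180:208,335:372].reshape(-1,3);print("plane",plane(S[S[:,2]>.02]))
w=(hsv[...,2]>150).astype(np.uint8)
mm=np.zeros_like(w);mm[140:240,295:410]=1
g=P[140:245,295:410]; zz=g[...,2]
print("zmax",np.percentile(zz,99))
crop=p[140:250,290:415]; a=cv2.resize(crop,None,fx=4,fy=4,interpolation=cv2.INTER_CUBIC)
crop=cv2.resize(p[200:265,105:245],None,fx=4,fy=4,interpolation=cv2.INTER_CUBIC)
W=max(a.shape[1],crop.shape[1]);o=np.zeros((a.shape[0]+crop.shape[0],W,3),np.uint8);o[:a.shape[0],:a.shape[1]]=a;o[a.shape[0]:,:crop.shape[1]]=crop;o=cv2.resize(o,None,fx=.8,fy=.8);save("crop0",o)
E
```

```text
big knob 201.6492537313433 232.58955223880596 134 [0.49965501 0.15895951 0.036     ] depth z [0.49991461 0.1589215  0.03647535]
((0.5029898881912231, 0.16241665184497833), (0.179764986038208, 0.10353638231754303), 74.33873748779297) [[0.42887988686561584, 0.08984589576721191], [0.5285724401473999, 0.061896294355392456], [0.5770999193191528, 0.23498740792274475], [0.4774073362350464, 0.2629370093345642]]
centroid [0.50199027 0.15949227]
long axis deg 75.85159347380645
small knob 130.36 233.48 50 [0.50310313 0.34038902 0.036     ] depth z [0.50510085 0.34465366 0.02382945]
((0.5063789486885071, 0.34730762243270874), (0.11955620348453522, 0.06968995183706284), 57.87439727783203) [[0.4450806677341461, 0.3152122497558594], [0.50409996509552, 0.2781527042388916], [0.5676772594451904, 0.3794029951095581], [0.5086579322814941, 0.4164625406265259]]
centroid [0.5059482  0.34695696]
long axis deg 57.75065607136537
plane (array([ 0.57210242, -0.21426081,  0.09863466]), array([-0.49099936,  0.06359828,  0.86883536]), np.float64(0.0013264360987863852))
zmax 0.1427273544845621
```

View pics/crop0.png

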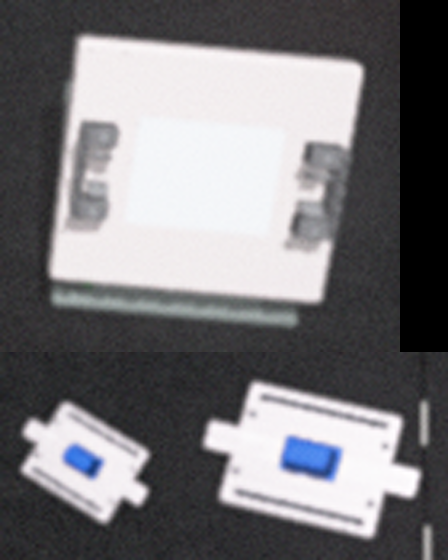

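The crop confirms the choice: the large silver plate at (202,232) measures 180x104 mm and its knob is at (0.500, 0.159). Next I get a rough box pose and the wrist camera geometry.

```bash
python3 - <<'E'
from h import *
import pickle
np.set_printoptions(precision=4,suppress=True)
z=np.load("top0.npz");p,d=z["p"],z["d"];c=pickle.load(open("top0.pkl","rb"))
P=cloud(d,c)
hsv=cv2.cvtColor(p,cv2.COLOR_RGB2HSV)
m=np.zeros(d.shape,np.uint8);m[145:240,300:408]=1
g=((hsv[...,2]<170)&(hsv[...,2]>60)&(P[...,2]>.06)&(m>0)).astype(np.uint8)
n,l,st,ce=cv2.connectedComponentsWithStats(cv2.morphologyEx(g,cv2.MORPH_CLOSE,np.ones((5,5))))
for i in range(1,n):
    if st[i,4]>40: print(st[i],ce[i],P[(l==i)&(g>0)].mean(0),np.median(P[(l==i)&(g>0)],0))
# bright patch / white box corners
w=((P[...,2]>.03)&(m>0)&(hsv[...,2]>150)).astype(np.uint8)
S=P[w>0];cen,nn=S.mean(0),np.linalg.svd(S-S.mean(0),full_matrices=False)[2][2];print(cen,nn*np.sign(nn[2]))
s=state();R=rot(s["tool_rot"]).as_matrix();print("tool R\n",R)
cw=calibration("wrist");Rc=np.array(cw["R"]);o=-Rc.T@cw["t"]
print("cam in tool",R.T@(o-s["eef_pos"]),"\naxes (cols) in tool\n",R.T@Rc.T,cw["fx"])
E
```

```text
[307 171  20  40 420] [315.1952 192.4524] [ 0.5741 -0.1238  0.1161] [ 0.5813 -0.1242  0.1072]
[381 184  18  33 374] [389.9198 200.0909] [ 0.5499 -0.2983  0.1147] [ 0.5514 -0.3004  0.1105]
[ 0.5744 -0.2124  0.1024] [-0.7624 -0.1434  0.631 ]
tool R
 [[-0.0009  0.4518  0.8921]
 [-0.0016  0.8921 -0.4518]
 [-1.     -0.0018 -0.0001]]
cam in tool [-0.161  -0.0004 -0.0809] 
axes (cols) in tool
 [[ 0.0007 -0.2942  0.9557]
 [ 1.      0.0002 -0.0006]
 [ 0.      0.9557  0.2942]] 325.215495312276
```

```bash
cat >> h.py <<'E'
def down(yaw,n=(0,0,1)):
    """tool orientation, x along -n, y along world yaw (deg) projected"""
    x=-np.array(n,float)/np.linalg.norm(n); y=np.array([np.cos(np.radians(yaw)),np.sin(np.radians(yaw)),0]);
    y-=x*(x@y); y/=np.linalg.norm(y); return Rn.from_matrix(np.stack([x,y,np.cross(x,y)],1))
def plan(pt,Rt,jaw,N=None,step=4.5,s=None,dec=2):
    s=s or state(); p0=np.array(s["eef_pos"]);R0=rot(s["tool_rot"]); rv=(R0.inv()*Rt).as_rotvec()
    D=np.array(pt)-p0; N=N or int(np.ceil(max(np.linalg.norm(D)*100/step,np.degrees(np.linalg.norm(rv))/8,1)))
    rows=[]
    for i in range(N):
        R=R0*Rn.from_rotvec(rv*i/N)
        rows.append([jaw,*np.round(R.inv().apply(D/N)*100,dec),*np.round(np.degrees(rv/N),dec)])
    print(N,"rows");
    for k in range(0,N,12): print(", ".join(", ".join("%g"%(v+0.) for v in r) for r in rows[k:k+12]))
E
python3 - <<'E'
from h import *
plan([.53,-.19,.25],down(-7.6),0)
E
```

```text
18 rows
0, -0.15, -2.94, 3.1, 3.93, 0, 0.01, 0, -0.15, -2.72, 3.3, 3.93, 0, 0.01, 0, -0.15, -2.49, 3.48, 3.93, 0, 0.01, 0, -0.15, -2.25, 3.64, 3.93, 0, 0.01, 0, -0.15, -1.99, 3.79, 3.93, 0, 0.01, 0, -0.15, -1.73, 3.91, 3.93, 0, 0.01, 0, -0.16, -1.46, 4.02, 3.93, 0, 0.01, 0, -0.16, -1.18, 4.11, 3.93, 0, 0.01, 0, -0.16, -0.89, 4.18, 3.93, 0, 0.01, 0, -0.16, -0.6, 4.23, 3.93, 0, 0.01, 0, -0.16, -0.31, 4.27, 3.93, 0, 0.01, 0, -0.16, -0.02, 4.28, 3.93, 0, 0.01
0, -0.16, 0.27, 4.27, 3.93, 0, 0.01, 0, -0.16, 0.57, 4.24, 3.93, 0, 0.01, 0, -0.16, 0.86, 4.19, 3.93, 0, 0.01, 0, -0.16, 1.14, 4.12, 3.93, 0, 0.01, 0, -0.16, 1.42, 4.03, 3.93, 0, 0.01, 0, -0.16, 1.69, 3.93, 3.93, 0, 0.01
```

Call:
step_arm:
  deltas: [0,-0.2,-2.9,3.1,3.9,0,0,0,-0.2,-2.7,3.3,3.9,0,0,0,-0.2,-2.5,3.5,3.9,0,0,0,-0.2,-2.2,3.6,3.9,0,0,0,-0.2,-2,3.8,3.9,0,0,0,-0.2,-1.7,3.9,3.9,0,0,0,-0.2,-1.5,4,3.9,0,0,0,-0.2,-1.2,4.1,3.9,0,0,0,-0.2,-0.9,4.2,3.9,0,0,0,-0.2,-0.6,4.2,3.9,0,0,0,-0.2,-0.3,4.3,3.9,0,0,0,-0.2,0,4.3,3.9,0,0]

```text
time: 1.3
eef_pos: [0.441, 0.0362, 0.2398]
tool_rot: [0.561, 0.425, 0.562, -0.435]
contact_force: [1.4, 0.2, 0.3]
opening: 0.0878
```

```bash
python3 - <<'E'
from h import *
plan([.53,-.19,.25],down(-7.6),0)
E
```

```text
6 rows
0, -0.15, 0.45, 4.03, 3.78, 0.09, 0.1, 0, -0.15, 0.72, 3.99, 3.78, 0.09, 0.1, 0, -0.16, 0.98, 3.93, 3.78, 0.09, 0.1, 0, -0.16, 1.23, 3.86, 3.78, 0.09, 0.1, 0, -0.16, 1.49, 3.77, 3.78, 0.09, 0.1, 0, -0.17, 1.73, 3.66, 3.78, 0.09, 0.1
```

Call:
step_arm:
  deltas: [0,-0.2,0.5,4,3.8,0,0,0,-0.2,0.7,4,3.8,0,0,0,-0.2,1,3.9,3.8,0,0,0,-0.2,1.2,3.9,3.8,0,0,0,-0.2,1.5,3.8,3.8,0,0,0,-0.2,1.7,3.7,3.8,0,0,0,0,0,0,0,0,0]

```text
time: 2.0
eef_pos: [0.529, -0.2061, 0.249]
tool_rot: [-0.457, -0.532, -0.46, 0.544]
contact_force: [0.1, 0.3, -0.3]
opening: 0.0879
```

```bash
python3 - <<'E'
from h import *
import pickle
s=state();print(s["eef_pos"],s["joint_velocities"])
p,d,c=grab("wrist");save("w1",cv2.resize(p,None,fx=1.5,fy=1.5));np.savez("w1.npz",p=p,d=d);pickle.dump(c,open("w1.pkl","wb"))
E
```

```text
[ 0.5290132  -0.20614591  0.2489532 ] [ 0.02932085 -0.02850745  0.0247968   0.03838891  0.02722157 -0.00702156]
```

View pics/w1.png

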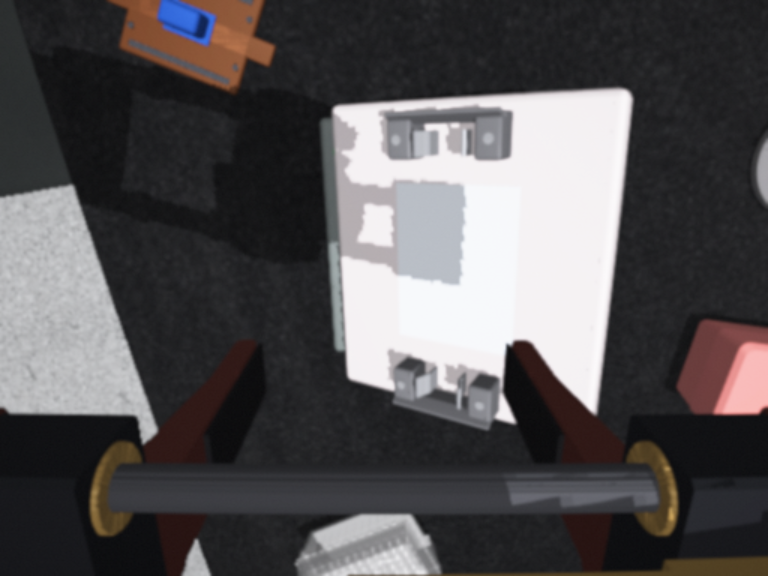

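The box is in clear view: left slot blocks at (397,140) and (487,139), right slot blocks at (407,380) and (482,397). I fit the face plane and the block tops from depth.

```bash
python3 - <<'E'
from h import *
import pickle
np.set_printoptions(precision=4,suppress=True)
z=np.load("w1.npz");p,d=z["p"],z["d"];c=pickle.load(open("w1.pkl","rb"));P=cloud(d,c)
S=P[80:225,240:395].reshape(-1,3);S=S[S[:,2]>.03]
n=np.array([-.5,.06,.866]);k=S[:,2]*0+ (S-np.array([.565,-.211,.098]))@n; S=S[abs(k)<.008]
for _ in range(6):
    o=S.mean(0);n=np.linalg.svd(S-o,full_matrices=False)[2][2];n*=np.sign(n[2]);r=(S-o)@n;S=S[abs(r)<.003]
print("plane",o,n,r.std(),"tilt",np.degrees(np.arccos(n[2])),"yaw",np.degrees(np.arctan2(-n[1],-n[0])))
H=(P-o)@n
m=((H>.019)&(H<.0255)&(P[...,2]>.06)).astype(np.uint8); m[:, :225]=0;m[:60]=0;m[290:]=0;m[:,400:]=0
N,l,st,ce=cv2.connectedComponentsWithStats(m)
for i in range(1,N):
    if st[i,4]>60: print(st[i],ce[i],P[l==i].mean(0),H[l==i].mean())
# screws picked by hand, ray onto plane at +22
R=np.array(c["R"]);co=-R.T@np.array(c["t"]);Q=[]
for u,v in [(397,140),(487,139),(407,380),(482,397)]:
    rr=R.T@ray(c,u/1.5,v/1.5);t=(.022-(co-o)@n)/(rr@n);Q.append(co+rr*t)
Q=np.array(Q);print(Q,"mean on face",Q.mean(0)-.022*n);y=Q[:2].mean(0)-Q[2:].mean(0);print(np.linalg.norm(y),"y yaw",np.degrees(np.arctan2(y[1],y[0])), y/np.linalg.norm(y)@n)
print(np.linalg.norm(Q[1]-Q[0]),np.linalg.norm(Q[3]-Q[2]))
# box outline corners
w=((abs(H)<.004)&(P[...,2]>.02)).astype(np.uint8)*0
E
```

```text
plane [ 0.5859 -0.1976  0.1036] [-0.4952  0.0656  0.8663] 0.0007064481375348011 tilt 29.971431614855444 yaw -7.541430227831701
[ 256   71   80   37 1614] [297.2038  87.513 ] [ 0.5746 -0.1305  0.1176] 0.022134170059034383
[ 262  244   67   43 1155] [295.3074 266.2545] [ 0.5519 -0.3023  0.1175] 0.021990874371333857
[[ 0.5475 -0.1312  0.102 ]
 [ 0.596  -0.1378  0.1303]
 [ 0.5301 -0.2914  0.1042]
 [ 0.5773 -0.2961  0.1315]] mean on face [ 0.5736 -0.2156  0.0979]
0.16030413245237016 y yaw 83.52296219442292 3.3553787091294504e-16
0.05651964071550974 0.05480819415964386
```

```bash
python3 - <<'E'
from h import *
plan([.50,.155,.17],down(-15),0)
E
```

```text
9 rows
0, 0.86, -0.93, -3.9, 0.67, 0.06, 0.08, 0, 0.86, -0.97, -3.89, 0.67, 0.06, 0.08, 0, 0.86, -1.02, -3.88, 0.67, 0.06, 0.08, 0, 0.87, -1.07, -3.86, 0.67, 0.06, 0.08, 0, 0.87, -1.11, -3.85, 0.67, 0.06, 0.08, 0, 0.87, -1.16, -3.83, 0.67, 0.06, 0.08, 0, 0.87, -1.2, -3.82, 0.67, 0.06, 0.08, 0, 0.88, -1.25, -3.8, 0.67, 0.06, 0.08, 0, 0.88, -1.3, -3.79, 0.67, 0.06, 0.08
```

Call:
step_arm:
  deltas: [0,0.9,-0.9,-3.9,0.7,0.1,0.1,0,0.9,-1,-3.9,0.7,0.1,0.1,0,0.9,-1,-3.9,0.7,0.1,0.1,0,0.9,-1.1,-3.9,0.7,0,0.1,0,0.9,-1.1,-3.9,0.7,0,0.1,0,0.9,-1.2,-3.8,0.7,0,0.1,0,0.9,-1.2,-3.8,0.7,0,0,0,0.9,-1.2,-3.8,0.7,0,0,0,0.9,-1.3,-3.8,0.7,0,0,0,0,0,0,0,0,0]

```text
time: 3.05
eef_pos: [0.4901, 0.1777, 0.163]
tool_rot: [-0.43, -0.559, -0.433, 0.561]
contact_force: [0.4, -0.4, 0.1]
opening: 0.0878
```

```bash
cat > cov.py <<'E'
from h import *
import sys
np.set_printoptions(precision=4,suppress=True)
s=state();p,d,c=grab("wrist");save(sys.argv[1],p)
hsv=cv2.cvtColor(p,cv2.COLOR_RGB2HSV);P=cloud(d,c)
b=((hsv[...,0]>100)&(hsv[...,0]<130)&(hsv[...,1]>150)&(P[...,2]>.033)&(P[...,2]<.043)&(abs(P[...,1]-.159)<.06)).astype(np.uint8)
cs,_=cv2.findContours(b,cv2.RETR_EXTERNAL,cv2.CHAIN_APPROX_NONE);cc=max(cs,key=cv2.contourArea)[:,0]
X=np.array([onz(c,*q,.038)[:2] for q in cc]).astype(np.float32);M=cv2.minAreaRect(X);B=cv2.boxPoints(M)
e=max([B[1]-B[0],B[2]-B[1]],key=np.linalg.norm);e=e*np.sign(e[1])
print("knob",M,"long yaw",np.degrees(np.arctan2(e[1],e[0])))
w=((P[...,2]>.004)&(P[...,2]<.012)&(np.hypot(P[...,0]-.5,P[...,1]-.159)<.12)&(hsv[...,1]<80)).astype(np.uint8)
cs,_=cv2.findContours(w,cv2.RETR_EXTERNAL,cv2.CHAIN_APPROX_NONE);cc=max(cs,key=cv2.contourArea)[:,0]
X=np.array([onz(c,*q,.008)[:2] for q in cc]).astype(np.float32);print("plate",cv2.minAreaRect(X))
print(s["eef_pos"],rot(s["tool_rot"]).as_matrix())
plan([M[0][0],M[0][1],.013],down(np.degrees(np.arctan2(e[1],e[0]))-90),0)
E
python3 cov.py w2
```

```text
knob ((0.5060033202171326, 0.16275088489055634), (0.03801345080137253, 0.02153281681239605), 74.14745330810547) long yaw 74.14746
plate ((0.5057442784309387, 0.161253422498703), (0.17267563939094543, 0.0988977700471878), 74.4759292602539)
[0.4901 0.1777 0.163 ] [[-0.0056  0.9672 -0.254 ]
 [ 0.001  -0.254  -0.9672]
 [-1.     -0.0057  0.0005]]
4 rows
0, 3.77, 0.47, 0.22, 0.27, 0.02, 0.06, 0, 3.77, 0.47, 0.22, 0.27, 0.02, 0.06, 0, 3.77, 0.47, 0.21, 0.27, 0.02, 0.06, 0, 3.77, 0.46, 0.21, 0.27, 0.02, 0.06
```

View pics/w2.png

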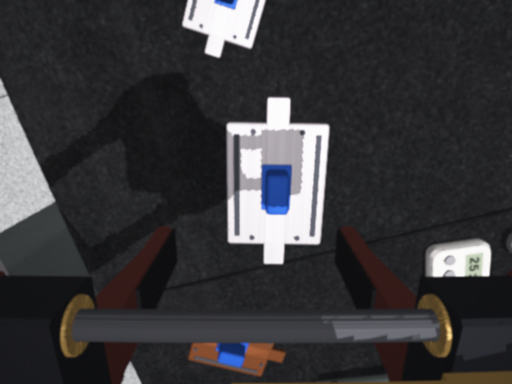

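The view shows the plate knob at (277,190), clear of the fingers, with the small and brown plates well aside. I lower part way and re-measure.

Call:
step_arm:
  deltas: [0,3.5,0.4,0.8,0.3,0,0.1,0,3.5,0.4,0.7,0.3,0,0.1,0,0,0,0,0,0,0,0,0,0,0,0,0,0]

```text
time: 3.5
eef_pos: [0.4939, 0.1589, 0.0963]
tool_rot: [0.431, 0.563, 0.429, -0.56]
contact_force: [0.0, -0.3, 0.6]
opening: 0.0876
```

```bash
python3 cov.py w3
```

```text
knob ((0.5062456727027893, 0.16274483501911163), (0.038305871188640594, 0.021387360990047455), 73.38546752929688) long yaw 73.3855
plate ((0.5057388544082642, 0.16126249730587006), (0.17315053939819336, 0.09867288917303085), 74.38372802734375)
[0.4939 0.1589 0.0963] [[ 0.0046  0.9655 -0.2605]
 [-0.0004 -0.2605 -0.9655]
 [-1.      0.0046 -0.0008]]
2 rows
0, 4.16, 0.53, -0.35, 0.76, -0.02, -0.12, 0, 4.16, 0.53, -0.35, 0.76, -0.02, -0.12
```

Call:
step_arm:
  deltas: [0,2.8,0.4,-0.2,0.3,0,0,0,2.8,0.3,-0.2,0.3,0,0,0,2.6,0.3,-0.2,0,0,0,0,0,0,0,0,0,0]
  squeeze: 50

```text
time: 3.95
eef_pos: [0.5115, 0.163, 0.0231]
tool_rot: [0.43, 0.57, 0.424, -0.558]
contact_force: [-1.8, -0.3, -0.0]
opening: 0.0875
```

```bash
python3 - <<'E'
from h import *
plan([.505,.162,.013],down(-15.7),0,N=1)
E
```

```text
1 rows
0, 1, -0.61, 0.28, -0.05, -0.48, -1.01
```

Call:
step_arm:
  deltas: [0,1,-0.6,0.3,0,-0.5,-1,0,0,0,0,0,0,0,1,0,0,0,0,0,0,1,0,0,0,0,0,0,1,0,0,0,0,0,0,1,0,0,0,0,0,0,1,0,0,0,0,0,0,1,0,0,0,0,0,0,1,0,0,0,0,0,0]
  squeeze: 50

```text
time: 4.85
eef_pos: [0.5089, 0.1627, 0.0222]
tool_rot: [0.428, 0.567, 0.425, -0.56]
contact_force: [0.3, -0.0, 0.2]
opening: 0.0351
```

```bash
python3 - <<'E'
from h import *
s=state();R=rot(s["tool_rot"]).as_matrix();print(s["eef_pos"],R,s["contact_force"],s["opening"])
E
```

```text
[0.50894231 0.16272417 0.02219262] [[ 0.0107018   0.96245457 -0.27123176]
 [ 0.00259196 -0.27127308 -0.96249893]
 [-0.99993937  0.00959745 -0.00539775]] [ 0.28169155 -0.04308795  0.17577028] 0.0350849675675125
```

Call:
step_arm:
  deltas: [0.55,0.5,-0.3,0.1,0,0,-0.5,0.55,0.4,-0.2,0.1,0,0,-0.4,0.55,0.3,-0.1,0,0,0,-0.3]

```text
time: 5.15
eef_pos: [0.5022, 0.1625, 0.0094]
tool_rot: [-0.422, -0.563, -0.432, 0.565]
contact_force: [-0.1, -0.4, -1.3]
opening: 0.0394
```

```bash
python3 - <<'E'
from h import *
s=state();print(s["eef_pos"],s["contact_force"],s["opening"],s["joint_velocities"])
plan([.505,.162,.013],down(-15.7),0.55,N=1,s=s)
E
```

```text
[0.50219191 0.16250787 0.00939104] [-0.06456955 -0.42392487 -1.26795277] 0.039379799550190546 [-0.00807054  0.04914241  0.01848237  0.02858458 -0.01333152 -0.01170557]
1 rows
0.55, -0.36, 0.28, -0.03, -0.03, -0.32, 0.73
```

Call:
step_arm:
  deltas: [0.55,-0.3,0.2,0,0,-0.3,0.7,1,0,0,0,0,0,0,1,0,0,0,0,0,0,1,0,0,0,0,0,0,1,0,0,0,0,0,0]
  squeeze: 50

```text
time: 5.65
eef_pos: [0.5039, 0.1617, 0.0115]
tool_rot: [-0.427, -0.563, -0.427, 0.564]
contact_force: [0.6, 0.3, -1.6]
opening: 0.0216
```

```bash
python3 - <<'E'
from h import *
s=state();print(s["eef_pos"],s["contact_force"],s["opening"],rot(s["tool_rot"]).as_matrix())
E
```

```text
[0.50386161 0.16165259 0.0115196 ] [ 0.63992998  0.30980382 -1.59727018] 0.021562711878569632 [[-1.12848166e-03  9.62520711e-01 -2.71205839e-01]
 [-8.85453582e-04 -2.71206867e-01 -9.62520676e-01]
 [-9.99998971e-01 -8.46046749e-04  1.15831939e-03]]
```

Gripped: the opening is 21.6 mm, the same as the knob. Now I lift and carry.

Call:
step_arm:
  deltas: [1,-2,0,0,0,0,0,1,-3,0,0,0,0,0,1,-4,0,0,0,0,0,1,-4,0,0,0,0,0,1,-4,0,0,0,0,0,1,-2,0,0,0,0,0]

```text
time: 6.25
eef_pos: [0.5005, 0.1611, 0.2008]
tool_rot: [-0.425, -0.558, -0.429, 0.569]
contact_force: [0.2, 0.0, -0.9]
opening: 0.0215
```

```bash
cat > br.py <<'E'
from h import *
B=np.array([0.5736,-0.2156,0.0979]);yw=np.radians(-7.2)
n=np.array([-.5*np.cos(yw),-.5*np.sin(yw),.75**.5]);RT=down(-7.2,n)
bx,by=RT.as_matrix()[:,1],-RT.as_matrix()[:,2]
OFF=np.array([.0115,0,-.001])   # cover origin in tool
def goal(h,dx=0,dy=0): return B+n*h+bx*dx+by*dy-RT.apply(OFF)
def where(s=None):
    s=s or state();R=rot(s["tool_rot"]);o=np.array(s["eef_pos"])+R.apply(OFF)-B
    e=(RT.inv()*R).as_rotvec()
    print("cover in bracket mm x %.1f y %.1f z %.1f"%tuple(1000*np.array([o@bx,o@by,o@n])),"rot err deg (tool)",np.round(np.degrees(e),2),"F(bracket)",np.round([s["contact_force"]@bx,s["contact_force"]@by,s["contact_force"]@n],1),"open",round(s["opening"],4),"t",s["time"])
E
python3 - <<'E'
from br import *
s=state();print(s["eef_pos"],s["opening"],s["contact_force"])
plan(goal(.09),RT,1,step=3.5)
E
```

```text
[0.50052916 0.16109141 0.20078102] 0.02154805821102763 [ 0.15739141  0.01317681 -0.94019533]
11 rows
1, 0.15, 1.11, 3.19, -0.75, 0.24, 2.8, 1, 0.19, 1.06, 3.21, -0.75, 0.24, 2.8, 1, 0.22, 1.01, 3.22, -0.75, 0.24, 2.8, 1, 0.26, 0.96, 3.24, -0.75, 0.24, 2.8, 1, 0.29, 0.9, 3.25, -0.75, 0.24, 2.8, 1, 0.32, 0.85, 3.26, -0.75, 0.24, 2.8, 1, 0.35, 0.79, 3.27, -0.75, 0.24, 2.8, 1, 0.37, 0.73, 3.29, -0.75, 0.24, 2.8, 1, 0.39, 0.67, 3.3, -0.75, 0.24, 2.8, 1, 0.41, 0.6, 3.31, -0.75, 0.24, 2.8, 1, 0.42, 0.54, 3.31, -0.75, 0.24, 2.8
```

Call:
step_arm:
  deltas: [1,0.1,1.1,3.2,-0.8,0.2,2.8,1,0.2,1.1,3.2,-0.8,0.2,2.8,1,0.2,1,3.2,-0.8,0.2,2.8,1,0.3,1,3.2,-0.7,0.2,2.8,1,0.3,0.9,3.2,-0.7,0.2,2.8,1,0.3,0.9,3.3,-0.7,0.2,2.8,1,0.3,0.8,3.3,-0.7,0.2,2.8,1,0.4,0.7,3.3,-0.7,0.2,2.8,1,0.4,0.7,3.3,-0.7,0.2,2.8,1,0.4,0.6,3.3,-0.7,0.2,2.8,1,0.3,0.4,1.7,-0.7,0.2,1.4,1,0,0,0,0,0,0]

```text
time: 7.45
eef_pos: [0.5261, -0.2051, 0.1903]
tool_rot: [0.591, 0.63, 0.315, -0.392]
contact_force: [0.1, 0.1, -2.1]
opening: 0.0214
```

```bash
python3 - <<'E'
from br import *
where(); plan(goal(.045),RT,1,step=2)
E
```

```text
cover in bracket mm x 4.2 y 5.5 z 92.7 rot err deg (tool) [-0.36 -0.23 -0.14] F(bracket) [-1.   0.1 -1.9] open 0.0214 t 7.45
3 rows
1, 1.59, -0.14, 0.18, 0.12, 0.08, 0.05, 1, 1.59, -0.14, 0.18, 0.12, 0.08, 0.05, 1, 1.59, -0.14, 0.18, 0.12, 0.08, 0.05
```

Call:
step_arm:
  deltas: [1,1.6,-0.1,0.2,0.1,0.1,0,1,1.6,-0.1,0.2,0.1,0.1,0,1,1.5,-0.1,0.1,0.1,0.1,0,1,0,0,0,0,0,0,1,0,0,0,0,0,0]

```text
time: 7.95
eef_pos: [0.5461, -0.2107, 0.1463]
tool_rot: [0.587, 0.633, 0.317, -0.392]
contact_force: [-0.1, 0.2, -0.9]
opening: 0.0221
```

```bash
python3 - <<'E'
from br import *
where(); p,d,c=grab("wrist"); save("w4",cv2.resize(p,None,fx=1.5,fy=1.5))
np.savez("w4.npz",p=p,d=d);import pickle;pickle.dump(c,open("w4.pkl","wb"));where()
E
```

```text
cover in bracket mm x -0.0 y 2.5 z 44.4 rot err deg (tool) [ 0.03  0.19 -0.36] F(bracket) [-0.5  0.2 -0.7] open 0.0221 t 7.95
cover in bracket mm x -0.2 y 2.5 z 44.3 rot err deg (tool) [ 0.04  0.2  -0.38] F(bracket) [-1.2  0.2 -1.6] open 0.0216 t 8.0
```

View pics/w4.png

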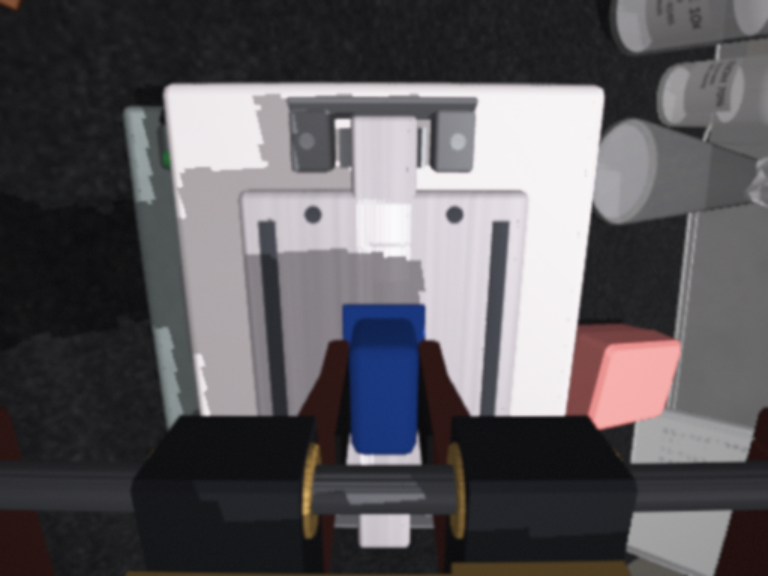

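The view shows the ear tip at (385,115) centred between the left blocks (291-335 and 432-474). The lower ear tip is at (385,547). I cast the edges onto the two planes.

```bash
python3 - <<'E'
from br import *
import pickle
np.set_printoptions(precision=1,suppress=True)
c=pickle.load(open("w4.pkl","rb"));R=np.array(c["R"]);co=-R.T@np.array(c["t"])
def at(u,v,h):
    r=R.T@ray(c,u/1.5,v/1.5);q=co+r*((h-(co-B)@n)/(r@n))-B;return 1000*np.array([q@bx,q@by])
for nm,u,v,h in [("L screw lo",307,141,.022),("L screw hi",457,141,.022),("blk lo inner",335,141,.022),("blk hi inner",432,141,.022),("blk lo outer",291,141,.022),("blk hi outer",474,141,.022),("blk inner edge",312,171,.022),("blk inner edge",455,171,.022),
 ("earL tip lo",353,115,.052),("earL tip hi",416,115,.052),("ear root lo",356,188,.052),("ear root hi",413,188,.052),("plate corner lo",244,192,.052),("plate corner hi",525,192,.052),("plate side lo",272,380,.052),("earR tip lo",359,547,.052),("earR tip hi",410,547,.052),("knob far lo",344,306,.0745),("knob far hi",424,306,.0745)]:
    print(nm,at(u,v,h))
E
```

```text
L screw lo [-30.1  80.6]
L screw hi [27.7 80.6]
blk lo inner [-19.3  80.5]
blk hi inner [18.1 80.5]
blk lo outer [-36.3  80.6]
blk hi outer [34.2 80.6]
blk inner edge [-28.6  69.2]
blk inner edge [27.4 69.3]
earL tip lo [-10.2  88.7]
earL tip hi [10.  88.7]
ear root lo [-9.6 65.6]
ear root hi [ 9.4 65.6]
plate corner lo [-47.3  64.3]
plate corner hi [47.  64.3]
plate side lo [-42.6  -5.9]
earR tip lo [-10.9 -85.6]
earR tip hi [ 10.9 -85.4]
knob far lo [-12.5  31.7]
knob far hi [12.3 31.7]
```

```bash
python3 - <<'E'
from br import *
import pickle
np.set_printoptions(precision=4,suppress=True)
c=pickle.load(open("w4.pkl","rb"));z=np.load("w4.npz");P=cloud(z["d"],c)-B
Q=np.stack([P@bx,P@by,P@n],-1)
def reg(u0,u1,v0,v1): return Q[int(v0/1.5):int(v1/1.5),int(u0/1.5):int(u1/1.5)].reshape(-1,3)
for nm,a in dict(ear=(360,408,122,165),lo=(285,330,230,330),hi=(430,485,230,330),far=(255,515,198,222),near=(280,300,360,400),near2=(465,485,360,400),blkL=(296,330,120,165),blkH=(437,470,120,165),earR=(366,404,530,543),knob=(352,416,310,360),faceL=(190,235,120,300),faceR=(540,585,120,350)).items(): print(nm,np.median(reg(*a),0)*1000)
S=np.vstack([reg(285,330,210,340),reg(430,485,210,340),reg(465,485,340,400)]);S=S[(S[:,2]>.03)&(S[:,2]<.07)]
A=np.c_[S[:,:2],np.ones(len(S))];print("plate z = a x + b y + c",np.linalg.lstsq(A,S[:,2],rcond=None)[0])
# ear tip edge
m=(abs(Q[...,0])<.02)&(Q[...,2]>.030)&(Q[...,2]<.06)&(Q[...,1]>.066);E=Q[m];print("earL pts",len(E),E.min(0),E.max(0),np.percentile(E[:,0],[2,98]),np.percentile(E[:,1],98))
E

```

```text
ear [-0.2448 80.2109 51.8433]
lo [-27.5678  33.8611  51.7261]
hi [25.1549 33.884  51.4036]
far [-0.2349 58.4799 51.7398]
near [-36.206   -5.3439  51.9943]
near2 [33.8332 -5.346  51.2839]
blkL [-28.0962  80.544   21.6892]
blkH [25.9027 80.535  21.7512]
earR [ -0.2097 -80.0132  51.211 ]
knob [-0.5868 20.677  70.3621]
faceL [-78.1522  51.5393  -0.2535]
faceR [79.935  40.3543 -0.3695]
plate z = a x + b y + c [-0.0056  0.0059  0.0514]
earL pts 2108 [-0.0116  0.0661  0.0489] [0.0104 0.0887 0.0541] [-0.011  0.01 ] 0.08817827400844802
```

```bash
sed -i 's/radians(-7.2)/radians(-6.7)/; s/down(-7.2,n)/down(-6.7,n)/; s/0,-.001\])/0,0.])/' br.py; python3 - <<'E'
from br import *
where(); plan(goal(.022),RT,1,N=3)
E
```

```text
cover in bracket mm x -0.2 y 1.7 z 44.3 rot err deg (tool) [ 0.47 -0.05 -0.37] F(bracket) [-1.2  0.2 -1.6] open 0.0216 t 8.0
3 rows
1, 0.74, 0.01, 0.06, -0.16, 0.02, 0.12, 1, 0.74, 0.01, 0.06, -0.16, 0.02, 0.12, 1, 0.74, 0.01, 0.06, -0.16, 0.02, 0.12
```

Call:
step_arm:
  deltas: [1,0.7,0,0.1,-0.2,0,0.1,1,0.7,0,0.1,-0.2,0,0.1,1,0.5,0,0,-0.1,0,0.1,1,0,0,0,0,0,0]
  squeeze: 60

```text
time: 8.4
eef_pos: [0.5564, -0.2137, 0.1306]
tool_rot: [0.592, 0.631, 0.317, -0.388]
contact_force: [-1.4, -0.1, -1.6]
opening: 0.0216
```

```bash
python3 - <<'E'
from br import *
where(); plan(goal(.022),RT,1,N=1)
E
```

```text
cover in bracket mm x 1.4 y -0.1 z 25.5 rot err deg (tool) [-0.15 -0.1   0.1 ] F(bracket) [-2.  -0.3 -0.7] open 0.0216 t 8.4
1 rows
1, 0.35, -0.14, -0.01, 0.15, 0.1, -0.1
```

Call:
step_arm:
  deltas: [1,0.4,-0.1,0,0.1,0.1,-0.1,1,0.3,-0.1,0,0,0,0,1,0.3,0,0,0,0,0]

```text
time: 8.7
eef_pos: [0.5595, -0.2145, 0.1214]
tool_rot: [0.591, 0.632, 0.317, -0.389]
contact_force: [-9.1, 2.4, 7.2]
opening: 0.0218
```

```bash
python3 - <<'E'
from br import *
where()
E
```

```text
cover in bracket mm x -0.5 y -0.6 z 15.9 rot err deg (tool) [-0.02 -0.05 -0.  ] F(bracket) [-4.4  1.3 10.9] open 0.0218 t 8.7
```

Call:
step_arm:
  deltas: [1,0.4,0,0,0,0,0,1,0.4,0,0,0,0,0,1,0.4,0,0,0,0,0]

```text
time: 9.0
eef_pos: [0.5645, -0.2157, 0.1122]
tool_rot: [0.591, 0.632, 0.317, -0.39]
contact_force: [-4.3, 1.1, 2.9]
opening: 0.0218
```

```bash
python3 - <<'E'
from br import *
where()
E
```

```text
cover in bracket mm x -0.7 y -1.2 z 5.4 rot err deg (tool) [ 0.02 -0.09 -0.09] F(bracket) [-2.4  0.5  4.7] open 0.0218 t 9.0
```

Call:
step_arm:
  deltas: [1,0.4,0,-0.1,0,0,0,1,0.4,0,0,0,0,0,1,0.3,0,0,0,0,0]

```text
time: 9.3
eef_pos: [0.5671, -0.2151, 0.1079]
tool_rot: [0.59, 0.63, 0.319, -0.391]
contact_force: [-34.2, 8.2, 21.9]
opening: 0.0219
```

```bash
python3 - <<'E'
from br import *
where()
E
```

```text
cover in bracket mm x -0.7 y -0.3 z 0.4 rot err deg (tool) [-0.05 -0.08 -0.37] F(bracket) [-19.3   4.2  36.4] open 0.0219 t 9.3
```

Call:
step_arm:
  deltas: [1,0.3,-0.1,0,0,0,0.3,1,0.3,-0.1,0,0,0,0.2]

```text
time: 9.5
eef_pos: [0.5672, -0.2151, 0.108]
tool_rot: [0.592, 0.631, 0.316, -0.388]
contact_force: [-22.2, 7.4, 16.9]
opening: 0.0217
```

```bash
cat > seat.py <<'E'
from br import *
where(); p,d,c=grab("wrist");P=cloud(d,c)-B;Q=np.stack([P@bx,P@by,P@n],-1)*1000
hsv=cv2.cvtColor(p,cv2.COLOR_RGB2HSV)
def med(nm,x0,x1,y0,y1,lo,hi):
    m=(Q[...,0]>x0)&(Q[...,0]<x1)&(Q[...,1]>y0)&(Q[...,1]<y1)&(Q[...,2]>lo)&(Q[...,2]<hi);print(nm,m.sum(),np.round(np.median(Q[m],0),1) if m.sum() else "")
for a in [("plate lo",-48,-20,-60,62,3,25),("plate hi",20,48,-60,62,3,25),("plate +y",-45,45,40,62,3,25),("plate -y",-45,45,-62,-40,3,25),("ear+",-8,8,66,86,3,25),("ear-",-8,8,-86,-66,3,25),("face lo",-85,-60,-60,80,-5,5),("face hi",60,85,-60,80,-5,5),("face +",-48,48,98,104,-5,5),("blk lo",-34,-24,73,90,17,27),("blk hi",24,34,73,90,17,27)]: med(*a)
import sys; save(sys.argv[1],cv2.resize(p,None,fx=1.5,fy=1.5))
E
python3 seat.py w5
```

```text
cover in bracket mm x -0.5 y -0.3 z 0.5 rot err deg (tool) [-0.12 -0.1   0.16] F(bracket) [-11.4   4.7  26.1] open 0.0217 t 9.5
plate lo 7054 [-35.1  27.5   7.8]
plate hi 7101 [34.6 26.8  7.8]
plate +y 7478 [ 0.1 51.3  7.5]
plate -y 314 [ -0.9 -42.8   8.2]
ear+ 1372 [ 0.  76.6  7.3]
ear- 520 [  0.1 -77.9   8.5]
face lo 8176 [-72.4  32.9  -0.3]
face hi 8093 [72.5 32.9 -0.4]
face + 1643 [  0.5 101.5  -1.7]
blk lo 869 [-29.   81.7  21.5]
blk hi 882 [28.9 81.8 21.4]
```

Plate top reads about 8.1 mm above the face and the push force rose to 36 N, so it is at the face. I open and back off along the normal.

Call:
step_arm:
  deltas: [1,0,0,0,0,0,0,0.4,0,0,0,0,0,0,0.4,0,0,0,0,0,0,0.4,0,0,0,0,0,0,0.4,0,0,0,0,0,0]

```text
time: 10.05
eef_pos: [0.5683, -0.2154, 0.1097]
tool_rot: [0.593, 0.632, 0.315, -0.387]
contact_force: [0.2, 0.8, -0.7]
opening: 0.05
```

```bash
python3 -c "
from br import *
where()"
```

```text
cover in bracket mm x 1.4 y -0.5 z 1.4 rot err deg (tool) [-0.13 -0.14  0.4 ] F(bracket) [-0.2  0.8 -0.7] open 0.05 t 10.05
```

Force is zero and the fingers are clear. Retreat 10 cm.

Call:
step_arm:
  deltas: [0.4,-1.5,0,0,0,0,0,0.4,-3,0,0,0,0,0,0.4,-3,0,0,0,0,0,0.4,-2.5,0,0,0,0,0,0.4,0,0,0,0,0,0,0.4,0,0,0,0,0,0]

```text
time: 10.65
eef_pos: [0.5153, -0.2086, 0.2022]
tool_rot: [0.594, 0.632, 0.314, -0.387]
contact_force: [-0.4, -0.3, -0.9]
opening: 0.0528
```

```bash
python3 seat.py w6; python3 - <<'E'
from h import *
p,d,c=grab("top");save("top2",cv2.resize(p[110:300,180:430],None,fx=3,fy=3))
E
```

```text
cover in bracket mm x 1.4 y 0.1 z 108.2 rot err deg (tool) [-0.19 -0.19  0.49] F(bracket) [-0.7 -0.3 -0.6] open 0.0528 t 10.65
plate lo 4169 [-33.6   8.7   8.4]
plate hi 4203 [33.6  7.4  8.5]
plate +y 2910 [ 0.2 51.   8.3]
plate -y 2038 [  1.4 -50.7   8.5]
ear+ 519 [-0.6 75.8  8.2]
ear- 314 [ -0.4 -75.7   8.5]
face lo 4219 [-72.7  18.5  -0.3]
face hi 4084 [72.8 19.6 -0.3]
face + 817 [ -0.7 101.   -1.6]
blk lo 302 [-28.9  81.8  21.4]
blk hi 290 [29.  81.3 21.4]
```

View pics/w6.png

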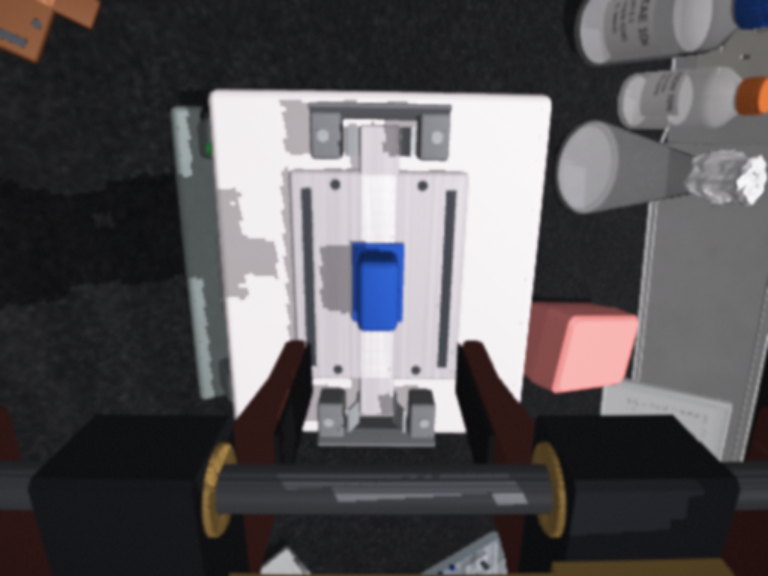

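The plate is seated in both slots with the knob at (378,287), all in line. Top minus face now reads 8.7 mm, against 8.1 mm before opening, so it may have risen slightly on release. I push once more on the knob top with the jaws shut, which will release cleanly.

Call:
step_arm:
  deltas: [1,2.5,0,0,0,0,0,1,2.5,-0.1,0,0,0,-0.2,1,1.5,0,0,0,0,-0.2,1,0.5,0,0,0,0,0,1,0,0,0,0,0,0,1,0,0,0,0,0,0,1,0,0,0,0,0,0,1,0,0,0,0,0,0]

```text
time: 11.55
eef_pos: [0.5506, -0.2117, 0.1336]
tool_rot: [0.59, 0.63, 0.32, -0.39]
contact_force: [-0.7, -0.1, 0.1]
opening: 0.0005
```

```bash
python3 -c "
from br import *
where()"
```

```text
cover in bracket mm x -2.4 y 1.2 z 31.1 rot err deg (tool) [-0.16  0.02 -0.34] F(bracket) [-0.6 -0.2  0.5] open 0.0005 t 11.55
```

Call:
step_arm:
  deltas: [1,0.2,0.2,0.1,0,0,0.3,1,0.4,0,0,0,0,0,1,0.4,0,0,0,0,0]

```text
time: 11.85
eef_pos: [0.5558, -0.2138, 0.1323]
tool_rot: [0.593, 0.63, 0.318, -0.388]
contact_force: [-54.2, 14.1, 39.1]
opening: 0.0002
```

```bash
python3 -c "
from br import *
where()"
```

```text
cover in bracket mm x 1.8 y -0.3 z 27.2 rot err deg (tool) [-0.31 -0.07  0.01] F(bracket) [-28.5   7.6  61.6] open 0.0002 t 11.85
```

Call:
step_arm:
  deltas: [1,-1,0,0,0,0,0,1,-2.5,0,0,0,0,0,1,-3,0,0,0,0,0,1,-2,0,0,0,0,0,1,0,0,0,0,0,0,1,0,0,0,0,0,0]

```text
time: 12.45
eef_pos: [0.5123, -0.2091, 0.2101]
tool_rot: [0.594, 0.63, 0.317, -0.388]
contact_force: [-0.9, -0.4, -1.4]
opening: 0.0005
```

```bash
python3 seat.py w7; python3 - <<'E'
from h import *
p,d,c=grab("top");save("top3",cv2.resize(p[110:300,180:430],None,fx=3,fy=3))
E
```

```text
cover in bracket mm x 2.7 y -0.7 z 116.5 rot err deg (tool) [-0.34 -0.18  0.14] F(bracket) [-1.5 -0.5 -0.8] open 0.0005 t 12.45
plate lo 4090 [-34.    6.6   7.9]
plate hi 4023 [33.8  7.   7.9]
plate +y 2736 [-0.1 51.4  7.5]
plate -y 1311 [-15.7 -49.8   8.3]
ear+ 474 [-0.2 76.3  7.4]
ear- 0 
face lo 4066 [-72.5  16.5  -0.2]
face hi 4048 [72.5 16.7 -0.3]
face + 766 [  0.5 101.1  -1.7]
blk lo 287 [-29.1  81.7  21.5]
blk hi 280 [28.9 82.  21.5]
```

View pics/top3.png

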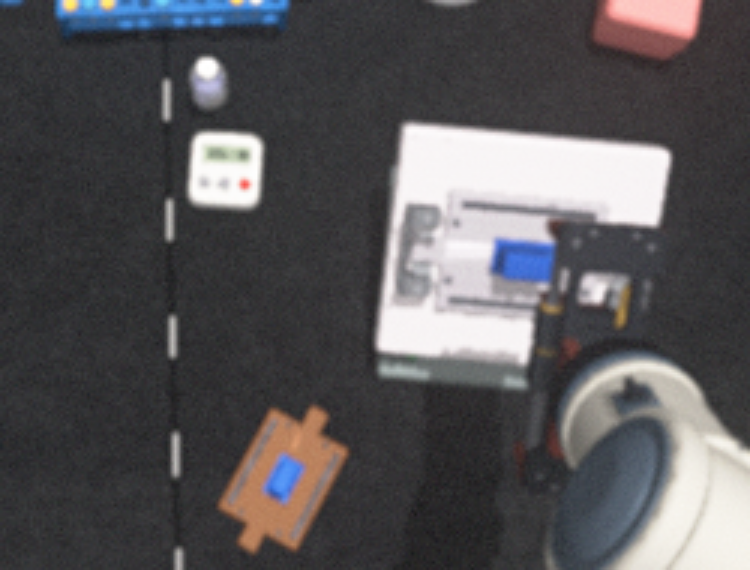

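The second push seated it 0.6 mm deeper. I compare the y-slope of the plate and the face to make sure it lies flat.

```bash
python3 - <<'E'
from br import *
np.set_printoptions(precision=4,suppress=True)
p,d,c=grab("wrist");P=cloud(d,c)-B;Q=np.stack([P@bx,P@by,P@n],-1)*1000
x,y,z=Q[...,0],Q[...,1],Q[...,2]
def fit(m):
    A=np.c_[x[m],y[m],np.ones(m.sum())];b=z[m]
    for _ in range(4):
        s=np.linalg.lstsq(A,b,rcond=None)[0];k=abs(A@s-b)<1.5;A,b=A[k],b[k]
    return s,len(b),A[:,1].min(),A[:,1].max()
print("face",fit((abs(x)>58)&(abs(x)<85)&(y>-95)&(y<100)&(abs(z)<4)))
print("plate",fit((abs(x)>18)&(abs(x)<47)&(abs(y)<61)&(z>5)&(z<12)))
E
```

```text
face (array([-0.0004, -0.0069, -0.1538]), 11739, np.float64(-94.9861586405379), np.float64(99.98647965772282))
plate (array([-0.0013, -0.0066,  7.9342]), 7911, np.float64(-60.9264148074793), np.float64(60.99043259826835))
```

The plate is parallel to the face within 0.1°, and its top is 8.09 mm above the face for an 8 mm plate. It is flat and home, so I hand in.

```bash
python3 -c "
from h import *
print(hand_in())"
```

```text
the job is handed in; nothing more can be done
None
```

The cover plate is on the light box, flat and fully home in both slots, and the job is handed in at about 12.5 s of robot time. I took the larger silver plate by its blue knob, pushed the ears straight into the slots along the face normal, let go and backed off.

- **Second push:** After I let go, the plate's top measured about 8.7 mm above the face, against 8.1 mm while I was still pressing. I took that as a small lift on release and pushed again on the knob top with the jaws shut. The force peaked at about 69 N.
- **Final check:** The plate's top is 8.09 mm above the face (the plate is 8 mm thick), and it lies parallel to the face within 0.1°. The far ear was hidden from the wrist camera at that point. It read level with the rest of the plate just before the second push.
- **Surroundings:** The last top view shows the bottle, the timer and the brown plate standing as before; the small silver plate was outside that crop, and I did nothing near it. At hand-in the gripper was about 9 cm clear and touching nothing.

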